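# Change over the laminator's feed magazine and load sign plates

## Robot

A 6-joint arm with a two-finger parallel gripper is mounted at the origin on the work surface. World frame = base frame: x ahead of the robot, y to its left, z up, the work surface at z = 0. Lengths are in mm, angles in rad, forces in N, time in s.
With the tool pointing down it reaches from about 375 to 925 mm from the base axis. Payload 5.7 kg.
Tool frame: the origin (TCP) lies on the centre line of the jaws, within the pads' length; the fingertips stand 19 mm ahead of it and the grasp point (between the pads) is the TCP; z points along the fingers, y is the line along which they close (so a half turn about z gives the same grasp; the last joint's range is limited). The gripper opens to 88 mm and grips with 3 to 60 N. Pads are 20 mm wide; open, the fingers measure 115 mm over their backs; the gripper's body (75 mm by 178 mm) begins 61 mm behind the grasp point.
Start: joints at [-1.401, 0.359, 1.51, -0, 1.272, -0.115], TCP at [168.565, -575.804, 241.623] pointing down, gripper open.
Joint ranges: [-2.97, 2.97], [-1.01, 2.36], [0.21, 2.38], [-0.96, 4.11], [0.2, 2.71], [-2.98, 2.98]. Speed limits (rad/s): [2.39, 2.39, 3.14, 3.14, 3.14, 3.14].

## Interface

Orientations are given as a 3x3 rotation matrix whose columns are the frame's x, y, z axes.
In Python, from rig import get_state, camera, camera_info, close_job gives the robot as it stands.
- The arm moves only by the shell command python3 -m crank 'ROWS'. ROWS is JSON, a list of rows, each a list of 7 numbers: the shift along the tool's x, y, z in units of 30 mm (1.0 is 30 mm), then the turn, a rotation vector about the tool's x, y, z in units of 8 degrees (1.0 is 8 degrees), then the gripper's target within -1 to 1 (shut at 1, half-way at 0, fully open at -1). A call has 1 to 12 rows; each row is the pose to reach, as a shift and turn from the pose commanded when the call began, along the tool's axes at that moment; what a row does not reach only later rows make up. A row lasts 1/8 s, in which the tool goes at most 62.5 mm and 10.7 degrees, less where a joint would pass 70% of its speed; a pose out of reach is approached as far as the arm can. A call with a gripper value outside its range is refused whole. The fingers move at their own pace and stop on an object; the grip force is fixed at half the most. Time passes only in rows, so rows that repeat a pose let the fingers close. It gives the time, the measured TCP pose, the force, the opening and the grip force at its end, in the units of the state.
- get_state(): the state, without advancing time (a new reading comes with each control period).
- camera(name): name is "scene" or "top"; returns (picture, depth): 480x640x3 uint8, red, green, blue; 480x640 float32, mm along the optical axis (not along the pixel's ray), 0 where there is no reading.
- camera_info(name): a dict with "vfov" (degrees; the focal length in pixels is half the picture's height over the tangent of half this angle, whatever the lens; pixels are square), "cx", "cy" (the principal point, pixels), "xyz" and "attitude" of the camera in the world. Camera axes: x right, y down, z forward; pixel columns grow to the right and rows downward; lengths in mm; the calibration is good to about 2 mm. A picture is of the moment at which its call begins. camera_info takes no time and is no camera call.
- close_job(): hands the job in; it is judged then, once.
The state is a dict: "t": time; "joint_positions": joint angles; "qvel": joint speeds; "tau": joint torques, N m; "position": TCP position; "tcp_rot": TCP orientation; "contact_force": force on the tool from outside, world axes, zero at the start; "moment": the same for the moment, N m; "finger_gap": opening from 0.0 (shut) to 1.0 (fully open); "gripper_force": force on a finger pad.
Only numpy, scipy, OpenCV 4.12 (cv2) and the standard library are available. Lean on these libraries where they do the work, as an engineer would, in place of code of your own. Each camera call takes 0.05 s, during which the arm holds its last target. There are 200 camera calls.

## Task

Set the desktop laminator up for the red sign plates: pull the side guide's spring plunger up, turn it into its rest notch and let go so that it stays out by itself, slide the guide back to the orange mark on the rail, and turn the plunger back so that it drops fully home and locks the guide there. Then stack every red plate flat in the magazine, one on another in any order, lengthwise between the guide and the end wall. At any time, also roll the console's speed wheel until its orange mark is at the top between the white pointers, and leave the other things on the table alone.

Things in the scene. Friction and masses are not known exactly. Their poses are not given: they have to be found in the camera images.
- bay (a point): Centre of the laminator magazine's plate bay, on its bed, 45 mm above the table. x axis: along the magazine from the side guide to the fixed end wall, roughly away from the robot; y: level, across it, away from the rollers; z up. The machine is fixed; place and yaw (+-0.12 rad) vary. For |x| under 42 mm the bed is only 34 mm wide, without ears: fingers pass beside a plate to 15 mm above the table.
- end_wall (a point): Middle of the fixed end wall's inner face at bed height, 74 mm from bay in +x; axes as bay. The wall is 57 mm high. Steel ears stand at both ends of the bay (24 mm long, one pair on this wall, one on the guide), inner faces 64 mm apart, flared outwards at the top, 62 mm above the bed.
- rollers (a point): Middle of the laminator's feed lip in front of its rubber rollers, 115 mm from bay in -y, about 100 mm above the table; beyond it the white roller unit rises to 180 mm above the table. Axes as bay.
- guide (a joint): How far the side guide (blue carriage with steel wall and ears) is slid back along the rail, bay -x, towards the robot, m: 0 at the start, up to 0.078. Rail slots at 0, 0.024, 0.048 and 0.072; the orange stripe is at 0.048 (under the orange line on the carriage then) (bay 148 mm long). Plunger out: it slides with 3 N and stays where left; closed fingers can push its wall. The plunger drops into a slot within about 3 mm and pulls the guide true.
- guide_face (a point): Middle of the inner (bay +x) face of the guide's wall, 71 mm above the table, between the guide's ears (64 mm apart, standing out 24 mm in +x). Wall top 102 mm above the table. The carriage is 54 mm long behind the face, 80 mm wide, 85 mm above the table. Axes as bay.
- plunger_grip (a point): Centre of the plunger's red T-handle on the guide: bar 52 mm long, 12 mm wide, 18 mm high, its centre 134 mm above the table when home, 30 mm behind guide_face. x axis along the bar, z up. Home: bar along bay x. Nothing within 20 mm under the bar except its 10 mm stem.
- plunger (a joint): How far the plunger is pulled up, m: 0 home (pin in a rail slot), up to 0.018. Spring pulls it down with 7 N at home, 12 N at 0.014. It can be turned only when pulled up 0.014 or more; it rests at 0.011 in the rest notch. Standing on the rail between two slots it reads about 0.009.
- plunger_turn (a joint): Turn of the plunger handle, rad, counter-clockwise seen from above: 0 home, stop at 1.08 (about 60 degrees). Rest notch: 0.9 to 1.08; turned there and let down, it stays out at 0.011 without being held. To release: lift to 0.014 or more, turn back to 0, let the spring pull it home.
- speed_wheel (a joint): Turn of the speed wheel, rad: light grey ribbed edge wheel, 65 mm diameter, 14 mm wide, 9 mm proud of a slot in the grey console's top. 0: orange mark at the top between the white pointers. Grows as the rim's top is rolled along bay +x. Starts at -1.4 to -0.75 (mark on the robot's side, at or under the panel); stops at -1.8 and 1.0. Needs 0.5 N at the rim and stays where left.
- dial_top (a point): Fixed point at the very top of the speed wheel's rim, 124 mm above the table, 9 mm above the console's flat top. The axle is 32.5 mm straight below, along bay y; the ribs are 10 mm apart and 3 mm high. 38 mm from it in +x the white roller unit's side rises to 165 mm above the table. Axes as bay.
- plate1_mid (a point): Centre of a red sign plate with a white hose pictogram on its upper face, 140 x 56 x 12 mm (x length, y width, z thickness), 85 g, lying flat on the table; 2 or 3 of the four plates are there, the others are absent. Stacked plates in the bay lie at 6, 18, 30, 42 mm above the bed.
- plate2_mid (a point): Centre of a red sign plate with a white hose pictogram on its upper face, 140 x 56 x 12 mm (x length, y width, z thickness), 85 g, lying flat on the table; 2 or 3 of the four plates are there, the others are absent. Stacked plates in the bay lie at 6, 18, 30, 42 mm above the bed.
- plate3_mid (a point): Centre of a red sign plate with a white hose pictogram on its upper face, 140 x 56 x 12 mm (x length, y width, z thickness), 85 g, lying flat on the table; 2 or 3 of the four plates are there, the others are absent. Stacked plates in the bay lie at 6, 18, 30, 42 mm above the bed.
- plate4_mid (a point): Centre of a red sign plate with a white hose pictogram on its upper face, 140 x 56 x 12 mm (x length, y width, z thickness), 85 g, lying flat on the table; 2 or 3 of the four plates are there, the others are absent. Stacked plates in the bay lie at 6, 18, 30, 42 mm above the bed.
- spray: Green spray bottle, 72 mm wide, 185 mm high; origin under its middle, on the table. Bystander: leave alone.
- tape: White tape roll, 100 mm wide, 48 mm high; origin under its middle, on the table. Bystander: leave alone.
- masking: Tan masking-tape roll, 90 mm wide, 24 mm high; origin under its middle, on the table. Bystander: leave alone.
- squeegee: Yellow squeegee card, 70 x 100 x 6 mm; origin under its middle, on the table. Bystander: leave alone.
- marker: Blue marker pen, 130 mm long; origin under its middle, on the table. Bystander: leave alone.
- brayer: Hand roller with orange handle, 170 mm long; origin under its middle, on the table. Bystander: leave alone.
There are look-alikes about, which are no part of the job. What is shaped like the part that bears plate1_mid but brown or turquoise is not meant.

How it is judged:
By the outcome, as a careful person would: the job done as asked, in the order asked, and still so for the second after the job is handed in, with the robot touching nothing.
Of plate1, plate2, plate3, plate4 only 2 to 3 are there at a start; the rules pass over those that are not, and their reading is None.
At some moment in a run one of plate1, plate2, plate3, plate4 may be knocked a few centimetres aside while the robot is not near it.
Once in a run the grip may slacken for a moment while it holds something.
It also fails if it takes over 210 s, if anything falls off the work surface, if the arm or the gripper's body presses on something with over 40 N, if the wrist force passes 120 N, or if a joint passes its speed limit or range.

## Working session

There is one attempt and no reset: what is moved stays moved. The work goes in short steps, Python scripts to look and compute and a shell command to move; the robot and the scene stay as the last step left them, time stands still between calls to the robot, and variables do not carry over. Pictures are saved under pics/ and viewed, at most 14 in all, crops included, and the job is handed in when it is done.

```bash
ls; mkdir -p pics
cat > h.py <<'E'
import numpy as np, cv2, json
from rig import get_state, camera, camera_info, close_job
def cam(n):
    i=camera_info(n); f=240/np.tan(np.radians(i['vfov'])/2)
    return i,f,np.array(i['xyz'],float),np.array(i['attitude'],float)
def cloud(n,dep):
    i,f,p,R=cam(n); v,u=np.mgrid[0:480,0:640]
    c=np.stack([(u-i['cx'])/f*dep,(v-i['cy'])/f*dep,dep],-1)
    return c@R.T+p
def ray(n,u,v,z):
    i,f,p,R=cam(n); d=R@np.array([(u-i['cx'])/f,(v-i['cy'])/f,1]); return p+d*(z-p[2])/d[2]
def proj(n,X):
    i,f,p,R=cam(n); c=R.T@(np.array(X)-p); return c[0]/c[2]*f+i['cx'],c[1]/c[2]*f+i['cy']
def snap(n,fn=None):
    im,d=camera(n)
    if fn: cv2.imwrite('pics/'+fn,im[:,:,::-1])
    return im,d
E
python3 - <<'E'
from h import *
for n in('scene','top'):
    print(camera_info(n)); im,d=snap(n,n+'0.png'); np.savez(n+'0.npz',im=im,d=d)
s=get_state(); print(s)
E
```

```text
pics
{'vfov': 45.51211687249799, 'cx': 320.2410196393725, 'cy': 251.43770240246155, 'xyz': array([1159.57592456,  432.83962161, 1303.38806299]), 'attitude': array([[-0.57969855,  0.67693199, -0.4535556 ],
       [ 0.81480637,  0.48590763, -0.31620303],
       [ 0.00633818, -0.55286242, -0.83324844]])}
{'vfov': 54.869237570944456, 'cx': 322.3844959283476, 'cy': 240.80757179820793, 'xyz': array([ 406.05311867,  -15.81336718, 1159.799692  ]), 'attitude': array([[ 0.01117419, -0.9958767 ,  0.09002635],
       [-0.99990809, -0.01043721,  0.00865294],
       [-0.00767764, -0.09011477, -0.99590179]])}
{'t': 0.1, 'joint_positions': array([-1.40110151e+00,  3.59424613e-01,  1.51130533e+00,  2.29239819e-05,
        1.27253361e+00, -1.15108421e-01]), 'qvel': array([-1.66177748e-03, -1.56682014e-03, -2.36496628e-03, -1.84810797e-04,
       -8.82626921e-05, -1.06507391e-03]), 'tau': array([ 2.36172536e-04, -5.16354811e+01, -2.71406168e+01,  6.76713162e-02,
        2.75603664e-02, -2.75430818e-05]), 'position': array([ 168.47571614, -575.24252068,  240.90580727]), 'tcp_rot': array([[ 9.59718882e-01,  2.80961919e-01, -2.60588039e-04],
       [ 2.80961958e-01, -9.59717486e-01,  1.65060594e-03],
       [ 2.13666515e-04, -1.65733301e-03, -9.99998604e-01]]), 'contact_force': array([-0.85982682,  0.91715147, -0.73474085]), 'moment': array([-0.03148437, -0.00692022,  0.00202812]), 'gripper_force': 0.0, 'finger_gap': 1.000344240571648}
```

View pics/scene0.png

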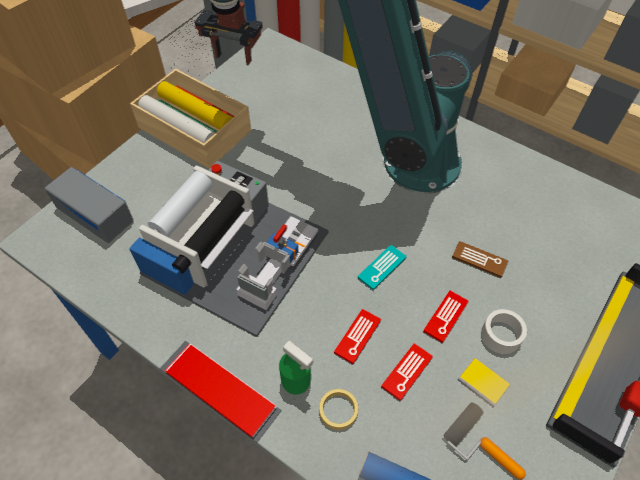

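View pics/top0.png

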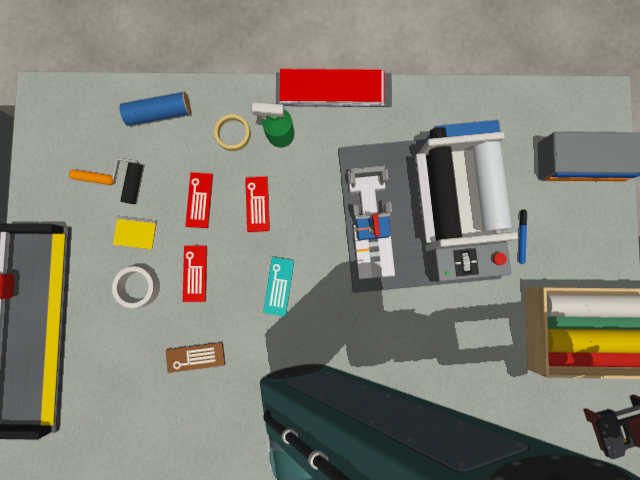

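The pictures show three red plates at top-view px (199,200), (257,204) and (194,273). The magazine is near (370,220), the T-handle near (376,225) and the speed wheel near (465,262).

```bash
cat > m.py <<'E'
from h import *
def plates(im):
    hsv=cv2.cvtColor(im,cv2.COLOR_RGB2HSV)
    m=(((hsv[...,0]<6)|(hsv[...,0]>174))&(hsv[...,1]>150)&(hsv[...,2]>100)).astype(np.uint8)
    m=cv2.morphologyEx(m,cv2.MORPH_CLOSE,np.ones((7,7)))
    cs,_=cv2.findContours(m,cv2.RETR_EXTERNAL,cv2.CHAIN_APPROX_NONE); out=[]
    for c in cs:
        if cv2.contourArea(c)<500: continue
        P=np.array([ray('top',u,v,12)[:2] for u,v in c[:,0]]).astype(np.float32)
        (x,y),(a,b),t=cv2.minAreaRect(P)
        if a<b: a,b,t=b,a,t-90
        t=(t+90)%180-90
        out.append((round(x),round(y),round(a),round(b),round(t,1)))
    return out
if __name__=='__main__':
    z=np.load('top0.npz'); s=np.load('scene0.npz')
    print(plates(z['im']))
    a=cv2.resize(z['im'][120:300,330:530],(0,0),fx=4,fy=4,interpolation=cv2.INTER_CUBIC)[:600]
    b=cv2.resize(s['im'][160:320,200:340],None,fx=4,fy=4,interpolation=cv2.INTER_CUBIC)[:600]
    cv2.imwrite('pics/ca.png',cv2.resize(z['im'][130:280,335:535],(800,600),interpolation=cv2.INTER_CUBIC)[:,:,::-1])
    cv2.imwrite('pics/cb.png',cv2.resize(s['im'][160:310,190:340],(600,600),interpolation=cv2.INTER_CUBIC)[:,:,::-1])
    C=cloud('top',z['d'])
    for (x0,x1,y0,y1) in [(335,400,160,290)]:
        for zl in (45,102,107,134):
            P=C[y0:y1,x0:x1].reshape(-1,3); k=abs(P[:,2]-zl)<4
            if k.sum(): print(zl,k.sum(),P[k].min(0).round(),P[k].max(0).round(),P[k].mean(0).round())
E
python3 m.py
```

```text
[(228, -668, 219, 31, -89.3), (427, 312, 139, 56, 0.6), (602, 160, 139, 55, 3.3), (611, 307, 139, 56, -3.2), (913, -25, 270, 87, 89.4)]
45 1904 [ 418. -180.   41.] [682. -67.  49.] [ 527. -125.   45.]
102 279 [ 523. -164.   98.] [676. -69. 106.] [ 615. -117.  101.]
107 112 [ 530. -164.  103.] [673. -71. 111.] [ 621. -118.  105.]
134 11 [ 511. -126.  130.] [ 560. -117.  137.] [ 533. -121.  134.]
```

View pics/ca.png

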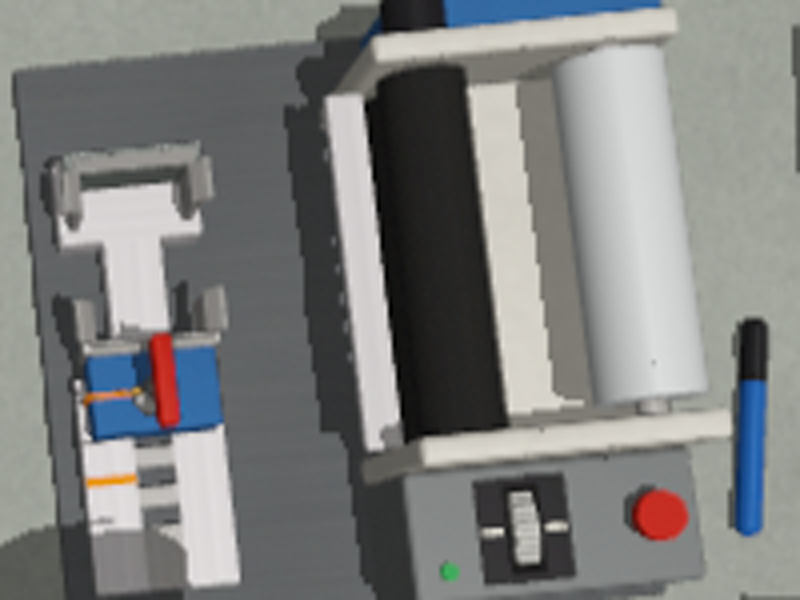

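View pics/cb.png

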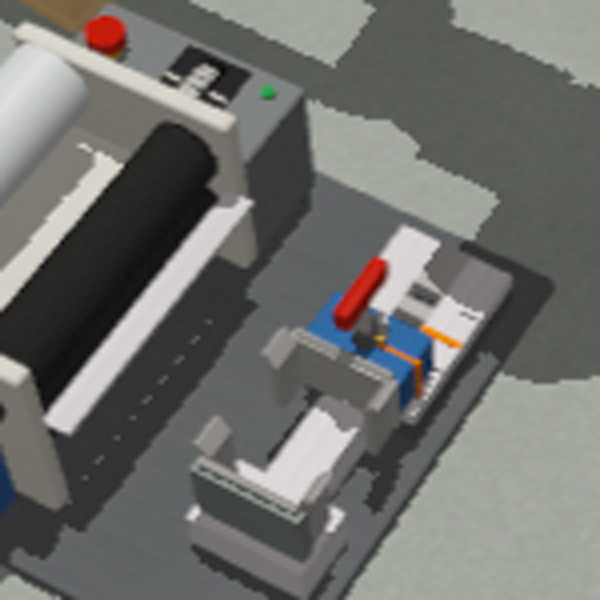

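```bash
cat > m2.py <<'E'
from h import *
g=lambda x,y,z: ray('top',335+x/4,130+y/4,z)
def ln(n,a,b,z):
    A,B=g(*a,z),g(*b,z); d=B-A; print(n,A[:2].round(1),B[:2].round(1),'yaw',np.round(np.degrees(np.arctan2(d[1],d[0])),1), 'mid',((A+B)/2)[:2].round(1))
ln('lip',(372,450),(327,100),100)
ln('bedR',(240,583),(220,425),45)
ln('handle',(169,425),(158,337),143)
ln('wallEnd in',(188,172),(80,182),102)
ln('wall inner guide',(200,340),(95,348),102)
ln('narrow',(140,330),(133,240),45)
ln('bedE',(202,235),(60,248),45)
ln('pointers',(562,526),(484,533),116)
ln('console top',(690,450),(405,478),115)
print('wheel',g(523,527,122))
z=np.load('top0.npz');C=cloud('top',z['d']);
w=C[130+485//4:130+570//4,335+505//4:335+540//4]
k=w[...,2]>117; print('wheel cloud',w[k].mean(0),w[k].min(0),w[k].max(0))
hsv=cv2.cvtColor(z['im'],cv2.COLOR_RGB2HSV)
m=(hsv[...,1]>180)&((hsv[...,0]<6)|(hsv[...,0]>174))&(hsv[...,2]>90)
s=np.zeros_like(m);s[205:245,365:385]=1
v,u=np.where(m&s);print('red',u.mean(),v.mean(),ray('top',u.mean(),v.mean(),143),len(u))
zs=np.load('scene0.npz');hs=cv2.cvtColor(zs['im'],cv2.COLOR_RGB2HSV)
m=(hs[...,1]>150)&((hs[...,0]<6)|(hs[...,0]>174))&(hs[...,2]>90);s=np.zeros_like(m);s[220:245,270:290]=1
v,u=np.where(m&s);print('scene red',u.mean(),v.mean(),ray('scene',u.mean(),v.mean(),138))
E
python3 m2.py
```

```text
lip [ 500.5 -249.2] [ 705.5 -224.9] yaw 6.8 mid [ 603.  -237.1]
bedR [ 424.4 -181.5] [ 519.6 -169.7] yaw 7.1 mid [ 472.  -175.6]
handle [ 509.3 -128. ] [ 558.3 -121.9] yaw 7.1 mid [ 533.8 -125. ]
wallEnd in [ 661.5 -143.5] [655.  -80.8] yaw 95.9 mid [ 658.2 -112.1]
wall inner guide [ 563.  -150.4] [557.7 -89.9] yaw 95.0 mid [ 560.3 -120.1]
narrow [ 577.2 -121.2] [ 632.7 -116.8] yaw 4.5 mid [ 604.9 -119. ]
bedE [ 636.2 -158.9] [627.3 -72.3] yaw 95.9 mid [ 631.7 -115.6]
pointers [ 457.2 -352.1] [ 452.8 -308.2] yaw 95.7 mid [ 455.  -330.2]
console top [ 501.  -425.4] [ 483.5 -264.4] yaw 96.2 mid [ 492.3 -344.9]
wheel [ 456.14338659 -328.37507323  122.        ]
wheel cloud [ 456.77912332 -328.76873     120.14019808] [ 435.55612979 -337.31408029  117.01568599] [ 480.49094741 -318.09386816  126.13924023]
red 375.66101694915255 224.59322033898306 [ 535.2382363  -124.49735127  143.        ] 118
scene red 279.4848484848485 233.1818181818182 [ 539.9927892  -123.74448044  138.        ]
```

```bash
cat > go.py <<'E'
import sys
from h import *
from scipy.spatial.transform import Rotation as Ro
s=get_state(); R=s['tcp_rot']; x,y,z,yaw=map(float,sys.argv[1:5]); a=np.radians(yaw)
T=np.array([[np.cos(a),np.sin(a),0],[np.sin(a),-np.cos(a),0],[0,0,-1]])
tilt=np.radians(float(sys.argv[5])) if len(sys.argv)>5 else 0
print('shift',(R.T@(np.array([x,y,z])-s['position'])/30).round(2),'turn',(np.degrees(Ro.from_matrix(R.T@T).as_rotvec())/8).round(2),'t',s['t'])
E
python3 go.py 534.5 -124.5 240 6.6
python3 -m crank '[[15.93,-11,0,0,0,1.21,0],[15.93,-11,0,0,0,1.21,0],[15.93,-11,0,0,0,1.21,0],[15.93,-11,0,0,0,1.21,0],[15.93,-11,0,0,0,1.21,0],[15.93,-11,0,0,0,1.21,0],[15.93,-11,0,0,0,1.21,0],[15.93,-11,0,0,0,1.21,0],[15.93,-11,0,0,0,1.21,0],[15.93,-11,0,0,0,1.21,0],[15.93,-11,0,0,0,1.21,0],[15.93,-11,0,0,0,1.21,0]]'; python3 go.py 534.5 -124.5 134 6.6
```

```text
shift [ 15.93 -10.99   0.05] turn [-0.01 -0.    1.21] t 0.1
t: 1.6
position: [533.4, -126.0, 241.4]
tcp_rot: [[0.993, 0.115, -0.001], [0.115, -0.993, -0.0], [-0.001, 0.0, -1.0]]
contact_force: [-0.3, -0.5, 0.8]
finger_gap: 0.497
gripper_force: 0.0
shift [ 0.05 -0.05  3.58] turn [ 0.    0.01 -0.  ] t 1.6
```

```bash
python3 -m crank '[[0.05,-0.05,1.8,0,0,0,0],[0.05,-0.05,3,0,0,0,0],[0.05,-0.05,3.55,0,0,0,0],[0.05,-0.05,3.55,0,0,0,0],[0.05,-0.05,3.55,0,0,0,0],[0.05,-0.05,3.55,0,0,0,1],[0.05,-0.05,3.55,0,0,0,1],[0.05,-0.05,3.55,0,0,0,1],[0.05,-0.05,3.55,0,0,0,1],[0.05,-0.05,3.55,0,0,0,1]]'
python3 -m crank '[[0,0,-0.25,0,0,0,1],[0,0,-0.55,0,0,0,1],[0,0,-0.55,0,0,0,1],[0,0,-0.55,0,0,0,1]]'; python3 -c "
from h import *
im,d=snap('top'); cv2.imwrite('pics/t1.png',cv2.resize(im[130:280,335:535],(800,600),interpolation=cv2.INTER_CUBIC)[:,:,::-1])"
```

```text
t: 2.85
position: [536.4, -125.1, 135.6]
tcp_rot: [[0.993, 0.116, 0.001], [0.116, -0.993, -0.003], [0.001, 0.004, -1.0]]
contact_force: [-0.6, -6.7, -0.4]
finger_gap: 0.131
gripper_force: 30.0
t: 3.35
position: [536.2, -125.1, 150.7]
tcp_rot: [[0.993, 0.116, 0.0], [0.116, -0.993, -0.003], [0.0, 0.003, -1.0]]
contact_force: [3.0, -8.5, -12.9]
finger_gap: 0.133
gripper_force: 30.0
```

```bash
python3 -m crank '[[0,0.04,-0.04,0,0,-1,1],[0,0.04,-0.04,0,0,-2,1],[0,0.04,-0.04,0,0,-3,1],[0,0.04,-0.04,0,0,-4,1],[0,0.04,-0.04,0,0,-5,1],[0,0.04,-0.04,0,0,-6,1],[0,0.04,-0.04,0,0,-7.1,1],[0,0.04,-0.04,0,0,-7.1,1],[0,0.04,-0.04,0,0,-7.1,1]]'
python3 -m crank '[[0,0,0.1,0,0,0,1],[0,0,0.17,0,0,0,1],[0,0,0.17,0,0,0,1]]'
```

```text
t: 4.53
position: [535.7, -124.4, 152.5]
tcp_rot: [[0.45, 0.893, -0.001], [0.893, -0.45, 0.0], [-0.0, -0.001, -1.0]]
contact_force: [1.3, -1.5, -6.3]
finger_gap: 0.134
gripper_force: 30.0
t: 4.9
position: [537.1, -124.4, 151.3]
tcp_rot: [[0.449, 0.894, 0.003], [0.894, -0.449, -0.001], [0.001, 0.003, -1.0]]
contact_force: [-5.5, 2.0, 25.5]
finger_gap: 0.136
gripper_force: 30.0
```

```bash
python3 -m crank '[[0,0,-0.1,0,0,0,0],[0,0,-0.1,0,0,0,0],[0,0,-0.1,0,0,0,0],[0,0,-0.1,0,0,0,0]]'
python3 -m crank '[[0,0,-2,0,0,0,0],[0,0,-4,0,0,0,0],[0,0,-4,0,0,0,0]]'
cat > ob.py <<'E'
from h import *
import sys
im,d=snap('top'); im2,d2=snap('scene'); n=sys.argv[1]
a=cv2.resize(im[180:280,335:435],(400,400),interpolation=cv2.INTER_CUBIC)
b=cv2.resize(im2[210:310,230:330],(400,400),interpolation=cv2.INTER_CUBIC)
cv2.imwrite(f'pics/{n}.png',np.hstack([a,b])[:,:,::-1])
np.savez(n+'.npz',t=im,td=d,s=im2,sd=d2)
E
python3 ob.py o1
```

```text
t: 5.4
position: [535.8, -124.3, 150.4]
tcp_rot: [[0.447, 0.894, -0.001], [0.894, -0.447, 0.0], [0.0, -0.001, -1.0]]
contact_force: [1.0, 0.2, -0.8]
finger_gap: 0.499
gripper_force: 0.0
t: 5.78
position: [539.1, -125.5, 275.6]
tcp_rot: [[0.447, 0.894, 0.009], [0.894, -0.447, -0.003], [0.001, 0.01, -1.0]]
contact_force: [0.2, 0.1, 1.1]
finger_gap: 0.501
gripper_force: 0.0
```

View pics/o1.png

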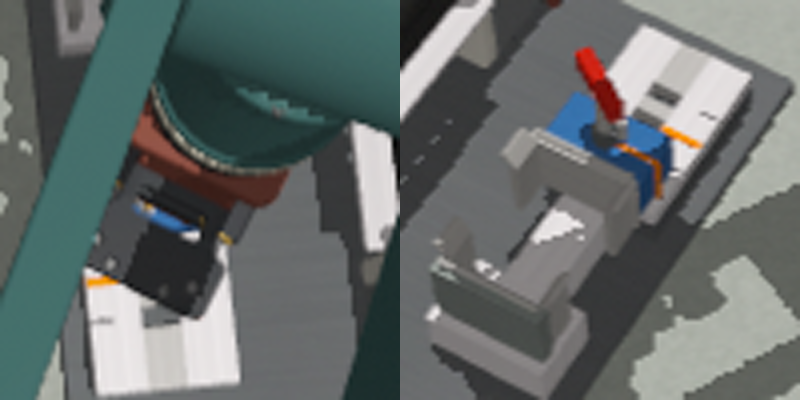

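The right half shows the handle turned about 60° and standing raised without being held; the carriage still has a gap to the orange rail stripe. I'll check its height and angle in the cloud.

```bash
cat > hd.py <<'E'
from h import *
import sys
z=np.load(sys.argv[1]+'.npz'); C=cloud('scene',z['sd']); hs=cv2.cvtColor(z['s'],cv2.COLOR_RGB2HSV)
m=(hs[...,1]>130)&((hs[...,0]<6)|(hs[...,0]>174))&(hs[...,2]>80);P=C[m]
k=(P[:,2]>100)&(abs(P[:,0]-510)<90)&(abs(P[:,1]+125)<70);P=P[k]
print(len(P),P.min(0).round(),P.max(0).round()); T=P[P[:,2]>np.percentile(P[:,2],50)]
vx,vy,x,y=cv2.fitLine(T[:,:2].astype(np.float32),2,0,.01,.01).ravel(); print('z med top',np.median(T[:,2]),'yaw',np.degrees(np.arctan2(vy,vx)),T.mean(0))
# carriage/rail orange
u=(hs[...,0]>8)&(hs[...,0]<20)&(hs[...,1]>150)&(hs[...,2]>120); Q=C[u]; k=(abs(Q[:,0]-500)<90)&(abs(Q[:,1]+110)<60); Q=Q[k]
for lo,hi in((40,55),(55,82),(82,95)):
    q=Q[(Q[:,2]>lo)&(Q[:,2]<hi)]
    if len(q): print('orange',lo,len(q),q.mean(0).round(1))
E
python3 hd.py o1
python3 - <<'E'
from h import *
z=np.load('scene0.npz'); np.savez('s0.npz',s=z['im'],sd=z['d'])
E
python3 hd.py s0
```

```text
105 [ 509. -147.  134.] [552. -79. 425.]
z med top 154.7893419169592 yaw -75.48915 [ 531.95793348 -115.02784292  236.02178412]
orange 40 14 [ 490.3 -101.4   45.5]
orange 55 8 [533.3 -90.9  72.5]
orange 82 7 [ 535.8 -101.5   86.6]
102 [ 513. -134.  128.] [ 564. -115.  147.]
z med top 142.75752944266924 yaw 7.1063247 [ 539.97760933 -123.05492515  142.95530141]
orange 40 11 [ 485.7 -101.2   43.5]
orange 55 5 [531.9 -91.3  80.9]
orange 82 6 [ 531.5 -100.2   87.3]
```

```bash
python3 go.py 592 -118.2 200 6.6; python3 go.py 592 -118.2 107 6.6
```

```text
shift [1.02 1.57 2.36] turn [ 0.  -0.   7.1] t 5.875
shift [1.02 1.57 5.46] turn [ 0.  -0.   7.1] t 5.875
```

```bash
python3 -m crank '[[1.02,1.57,2.2,0,0,1.3,1],[1.02,1.57,2.2,0,0,2.6,1],[1.02,1.57,2.2,0,0,3.9,1],[1.02,1.57,2.2,0,0,5.2,1],[1.02,1.57,2.2,0,0,6.5,1],[1.02,1.57,2.2,0,0,7.1,1],[1.02,1.57,2.2,0,0,7.1,1],[1.02,1.57,4,0,0,7.1,1],[1.02,1.57,5.46,0,0,7.1,1],[1.02,1.57,5.46,0,0,7.1,1],[1.02,1.57,5.46,0,0,7.1,1]]'
python3 -m crank '[[-0.2,0,0,0,0,0,1],[-0.4,0,0,0,0,0,1],[-0.6,0,0,0,0,0,1],[-0.8,0,0,0,0,0,1],[-1,0,0,0,0,0,1],[-1.2,0,0,0,0,0,1],[-1.4,0,0,0,0,0,1],[-1.6,0,0,0,0,0,1],[-1.6,0,0,0,0,0,1]]'; python3 ob.py o2; python3 hd.py o2
```

```text
t: 7.25
position: [592.2, -118.2, 107.6]
tcp_rot: [[0.993, 0.116, 0.0], [0.116, -0.993, -0.0], [0.0, 0.0, -1.0]]
contact_force: [0.4, -0.1, -0.2]
finger_gap: 0.003
gripper_force: 0.0
t: 8.38
position: [542.7, -123.5, 106.6]
tcp_rot: [[0.993, 0.115, -0.002], [0.115, -0.993, 0.0], [-0.002, -0.001, -1.0]]
contact_force: [0.1, -0.1, 0.6]
finger_gap: 0.004
gripper_force: 0.2
26 [510. -97. 252.] [535. -84. 269.]
z med top 258.5729331130292 yaw 22.66286 [522.87448946 -88.90573425 259.83751006]
orange 40 1 [484.3 -90.8  42.5]
orange 55 2 [ 499.  -116.5   79.9]
orange 82 2 [ 500.9 -118.1   85.3]
```

View pics/o2.png

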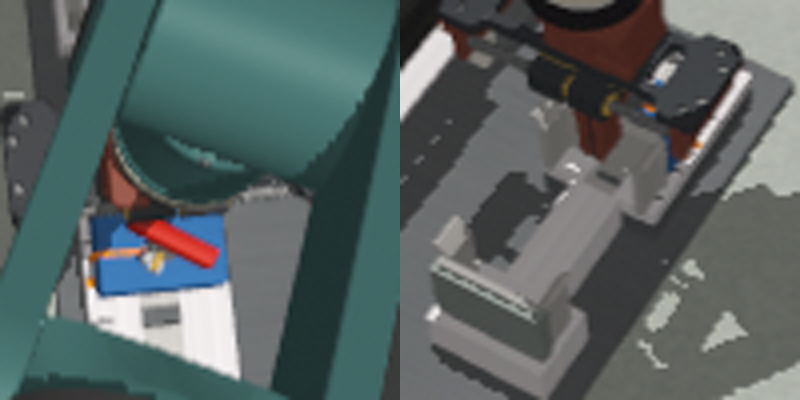

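Run:
```python
from h import *
e=np.array([np.cos(.115),np.sin(.115)])
def a(p): return p[:2]@e
L0=a(ray('top',335+115/4,130+397/4,85)); S0=a(ray('top',335+110/4,130+481/4,45)); print('init',L0-S0,L0,S0)
L=a(ray('top',335+120/4,180+253/4,85)); print('now moved',L0-L,'left vs stripe',L-S0)
i=np.load('o2.npz')['t'];
```

```text
init 46.146846580100544 516.0405574603672 469.8937108802666
now moved 32.94959465567729 left vs stripe 13.197251924423256
```

```bash
python3 -m crank '[[-0.17,0,0,0,0,0,1],[-0.34,0,0,0,0,0,1],[-0.5,0,0,0,0,0,1],[-0.5,0,0,0,0,0,1]]'; python3 -m crank '[[0.5,0,0,0,0,0,1],[0.5,0,-1.6,0,0,0,1],[0.5,0,-4,0,0,0,0],[2.5,0,-5,0,0,0,0],[4,0,-5,0,0,0,0],[4,0,-5,0,0,0,0]]'; python3 ob.py o3; python3 hd.py o3
```

```text
t: 8.98
position: [528.2, -125.3, 106.9]
tcp_rot: [[0.993, 0.116, -0.001], [0.116, -0.993, 0.0], [-0.001, -0.0, -1.0]]
contact_force: [0.3, 0.5, 0.2]
finger_gap: 0.003
gripper_force: 0.0
t: 9.72
position: [652.6, -111.1, 257.6]
tcp_rot: [[0.993, 0.117, 0.004], [0.117, -0.993, -0.001], [0.003, 0.001, -1.0]]
contact_force: [-1.7, -0.2, -1.2]
finger_gap: 0.421
gripper_force: 0.0
71 [ 474. -156.  136.] [ 504. -105.  158.]
z med top 153.73079475930172 yaw 62.71386 [ 488.59542646 -128.86720443  153.4818854 ]
orange 40 4 [484.5 -91.4  48.2]
orange 55 7 [483.3 -95.1  72.4]
orange 82 10 [ 485.7 -106.7   85.4]
```

View pics/o3.png

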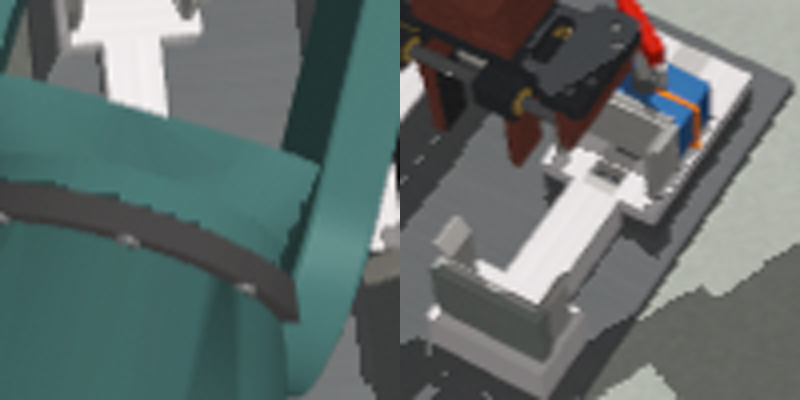

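```bash
python3 go.py 488.6 -130.5 180 63.4;python3 go.py 488.6 -130.5 146 63.4
```

```text
shift [-5.35  0.02  2.55] turn [-0.01  0.01 -7.09] t 9.825
shift [-5.35  0.03  3.68] turn [-0.01  0.01 -7.09] t 9.825
```

```bash
python3 -m crank '[[-1.3,0,0,0,0,-1.3,0],[-2.6,0,0,0,0,-2.6,0],[-3.9,0,0,0,0,-3.9,0],[-5.35,0.03,0,0,0,-5.2,0],[-5.35,0.03,1.5,0,0,-6.5,0],[-5.35,0.03,2.5,0,0,-7.1,0],[-5.35,0.03,3.4,0,0,-7.1,0],[-5.35,0.03,3.68,0,0,-7.1,0],[-5.35,0.03,3.68,0,0,-7.1,0]]'
python3 -m crank '[[0,0,0,0,0,0,1],[0,0,0,0,0,0,1],[0,0,0,0,0,0,1],[0,0,0,0,0,0,1],[0,0,-0.1,0,0,0,1],[0,0,-0.22,0,0,0,1],[0,0,-0.22,0,0,0,1],[0,0,-0.22,0,0,0,1]]'
```

```text
t: 10.95
position: [488.1, -130.7, 146.4]
tcp_rot: [[0.447, 0.894, -0.002], [0.894, -0.447, 0.001], [-0.0, -0.002, -1.0]]
contact_force: [1.4, 0.5, 1.2]
finger_gap: 0.503
gripper_force: 0.0
t: 11.95
position: [488.5, -130.4, 152.6]
tcp_rot: [[0.447, 0.894, -0.001], [0.894, -0.447, 0.001], [0.0, -0.002, -1.0]]
contact_force: [0.5, 2.3, -13.0]
finger_gap: 0.135
gripper_force: 30.0
```

```bash
python3 -m crank '[[0,0,0,0,0,1,1],[0,0,0,0,0,2,1],[0,0,0,0,0,3,1],[0,0,0,0,0,4,1],[0,0,0,0,0,5,1],[0,0,0,0,0,6,1],[0,0,0,0,0,7.15,1],[0,0,0,0,0,7.15,1],[0,0,0,0,0,7.15,1]]'
python3 -m crank '[[0,0,0.2,0,0,0,1],[0,0,0.4,0,0,0,1],[0,0,0.5,0,0,0,1],[0,0,0.5,0,0,0,1]]'
```

```text
t: 13.08
position: [488.6, -130.7, 152.9]
tcp_rot: [[0.994, 0.111, -0.001], [0.111, -0.994, 0.001], [-0.001, -0.001, -1.0]]
contact_force: [0.5, 2.4, -13.8]
finger_gap: 0.138
gripper_force: 30.0
t: 13.58
position: [488.7, -130.7, 137.9]
tcp_rot: [[0.994, 0.109, -0.001], [0.109, -0.994, 0.0], [-0.001, -0.001, -1.0]]
contact_force: [-2.2, 3.1, -8.4]
finger_gap: 0.133
gripper_force: 30.0
```

```bash
python3 -m crank '[[0,0,0.06,0,0,0,1],[0,0,0.06,0,0,0,0],[0,0,0.06,0,0,0,0],[0,0,0.06,0,0,0,0],[0,0,-2,0,0,0,0],[0,0,-4,0,0,0,0],[4,0,-5,0,0,0,0],[5.5,0,-5,0,0,0,0],[5.5,0,-5,0,0,0,0]]'; python3 ob.py o4; python3 hd.py o4
```

```text
t: 14.7
position: [656.1, -113.0, 289.5]
tcp_rot: [[0.994, 0.109, 0.003], [0.109, -0.994, -0.001], [0.003, 0.001, -1.0]]
contact_force: [-0.7, -1.1, -0.8]
finger_gap: 0.5
gripper_force: 0.0
99 [ 466. -138.  128.] [ 516. -122.  146.]
z med top 142.9377590028705 yaw 5.9068546 [ 490.92537383 -128.35355645  142.88134895]
orange 40 2 [486.8 -90.5  45.8]
orange 55 5 [485.4 -93.2  72.6]
orange 82 10 [ 487.  -105.7   85.9]
```

View pics/o4.png

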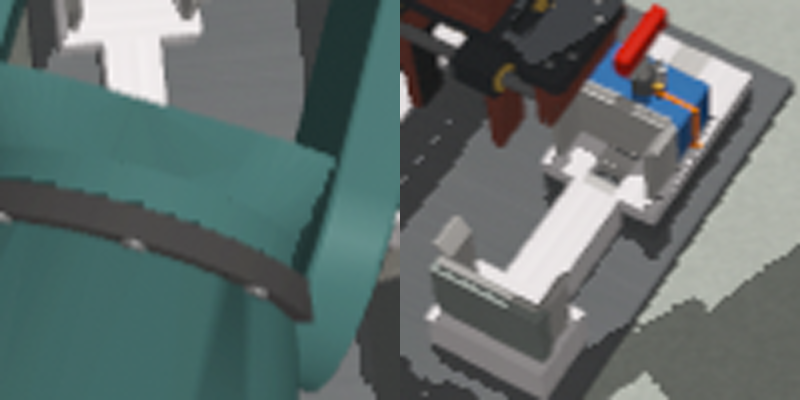

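The handle is home again (same height as at the start, 142.9 mm) and the carriage's orange line meets the rail stripe at about (697,145) in the right half. Next is the wheel.

```bash
python3 go.py 442 -331 200 6.6;python3 go.py 442 -331 144 6.6
```

```text
shift [-7.96  6.43  2.93] turn [ 0.01 -0.03 -0.04] t 14.8
shift [-7.97  6.43  4.8 ] turn [ 0.01 -0.03 -0.04] t 14.8
```

```bash
python3 -m crank '[[-7.97,6.43,0,0,0,-0.04,1],[-7.97,6.43,0,0,0,-0.04,1],[-7.97,6.43,0,0,0,-0.04,1],[-7.97,6.43,0,0,0,-0.04,1],[-7.97,6.43,0,0,0,-0.04,1],[-7.97,6.43,1.5,0,0,-0.04,1],[-7.97,6.43,3,0,0,-0.04,1],[-7.97,6.43,4.2,0,0,-0.04,1],[-7.97,6.43,4.8,0,0,-0.04,1],[-7.97,6.43,4.8,0,0,-0.04,1],[-7.97,6.43,4.8,0,0,-0.04,1]]'
python3 -m crank '[[0,0,0.05,0,0,0,1],[0,0,0.1,0,0,0,1],[0,0,0.1,0,0,0,1]]'
```

```text
t: 16.18
position: [436.4, -331.1, 145.1]
tcp_rot: [[0.993, 0.114, 0.001], [0.114, -0.993, -0.001], [0.001, 0.001, -1.0]]
contact_force: [-0.1, 0.2, 0.7]
finger_gap: 0.003
gripper_force: 0.0
t: 16.55
position: [436.6, -331.0, 141.6]
tcp_rot: [[0.993, 0.114, 0.001], [0.114, -0.993, -0.001], [0.001, 0.001, -1.0]]
contact_force: [-0.1, 0.0, 0.7]
finger_gap: 0.006
gripper_force: 0.7
```

```bash
python3 -m crank '[[0.15,0,-0.02,0,0,0,1],[0.3,0,-0.02,0,0,0,1],[0.45,0,-0.02,0,0,0,1],[0.6,0,-0.02,0,0,0,1],[0.75,0,-0.02,0,0,0,1],[0.9,0,-0.02,0,0,0,1],[0.9,0,-0.02,0,0,0,1]]'
python3 -m crank '[[0,0,-1,0,0,0,1],[0,0,-4,0,0,0,1],[0,-4,-4,0,0,0,1],[4,-6,-4,0,0,0,1],[5,-6,-4,0,0,0,1],[5,-6,-4,0,0,0,1]]'
cat > wh.py <<'E'
from h import *
import sys
im,d=snap('top'); im2,d2=snap('scene'); n=sys.argv[1]
u,v=map(int,proj('top',(456,-329,120))); a=cv2.resize(im[v-25:v+25,u-25:u+25],(400,400),interpolation=cv2.INTER_CUBIC)
u,v=map(int,proj('scene',(456,-329,120))); b=cv2.resize(im2[v-25:v+25,u-25:u+25],(400,400),interpolation=cv2.INTER_CUBIC)
cv2.imwrite(f'pics/{n}.png',np.hstack([a,b])[:,:,::-1])
C=cloud('top',d)
for nm,i,dd in(('top',im,d),('scene',im2,d2)):
    hs=cv2.cvtColor(i,cv2.COLOR_RGB2HSV); C=cloud(nm,dd)
    m=(hs[...,0]>5)&(hs[...,0]<22)&(hs[...,1]>130)&(hs[...,2]>90)&(abs(C[...,0]-456)<40)&(abs(C[...,1]+329)<15)&(C[...,2]<135)&(C[...,2]>105)
    print(nm,m.sum(),C[m].mean(0).round(1) if m.any() else '')
    w=(abs(C[...,0]-456)<30)&(abs(C[...,1]+329)<12)&(C[...,2]>117)&(C[...,2]<135); print(C[w].mean(0).round(1))
print(plates(im)) if (plates:=__import__('m').plates) else 0
E
python3 wh.py w1
```

```text
t: 17.42
position: [464.6, -328.0, 142.6]
tcp_rot: [[0.993, 0.114, 0.002], [0.115, -0.993, -0.001], [0.002, 0.001, -1.0]]
contact_force: [0.7, 1.1, 6.2]
finger_gap: 0.006
gripper_force: 3.0
t: 18.18
position: [589.3, -133.2, 261.8]
tcp_rot: [[0.993, 0.114, 0.001], [0.114, -0.993, 0.0], [0.001, -0.0, -1.0]]
contact_force: [-0.1, -0.4, 0.6]
finger_gap: 0.004
gripper_force: 0.0
top 17 [ 455.2 -329.9  121.7]
[ 456.7 -328.8  120.2]
scene 3 [ 456.9 -330.7  119.6]
[ 461.5 -328.2  120.2]
[(228, -668, 219, 31, -89.3), (426, 312, 139, 55, 2.0), (602, 160, 139, 55, 3.3), (611, 307, 139, 56, -3.2), (912, -25, 270, 85, -89.6)]
```

View pics/w1.png

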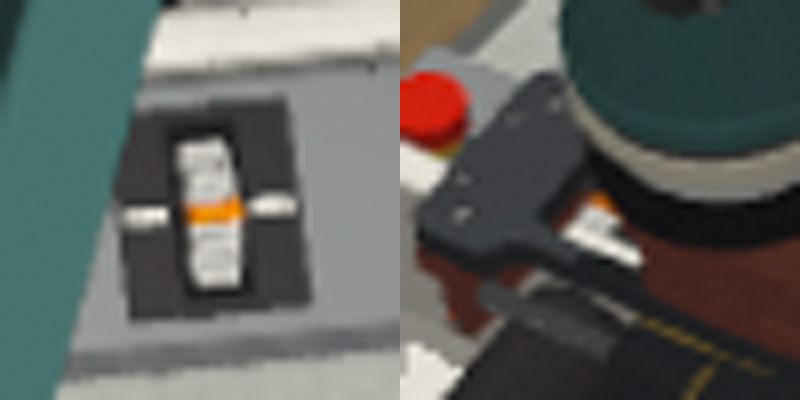

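The mark sits at crop (215,211) on the line between the pointers at (145,216) and (272,204), so the wheel is set. Now I'll measure the bay precisely.

```bash
cat > bay.py <<'E'
from h import *
a=.115;e=np.array([np.cos(a),np.sin(a)]);n=np.array([-np.sin(a),np.cos(a)]);b0=np.array([590.5,-119.5])
def loc(C): d=C[...,:2]-b0; return d@e,d@n,C[...,2]
z=np.load('top0.npz'); s=np.load('o4.npz')
for nm,C in(('top0',cloud('top',z['d'])),('top4',cloud('top',s['td'])),('scene4',cloud('scene',s['sd'])),('scene0',cloud('scene',np.load('scene0.npz')['d']))):
    x,y,h=loc(C)
    for t,m in(('end face',(abs(x-74)<9)&(abs(y)<24)&(h>60)&(h<96)),('guide face',(abs(x+74)<9)&(abs(y)<24)&(h>60)&(h<96)),
      ('ears end',(x>50)&(x<70)&(h>75)&(h<112)&(abs(y)<50)),('bed mid',(abs(x)<36)&(abs(h-45)<4)&(abs(y)<25)),('wall top',(abs(x-76)<14)&(abs(y)<24)&(abs(h-102)<3))):
        if m.sum()>8:
            print(nm,t,m.sum(),'x',np.percentile(x[m],[5,50,95]).round(1),'y',np.percentile(y[m],[2,50,98]).round(1),'neg/pos',np.median(y[m][y[m]<0]).round(1),np.median(y[m][y[m]>0]).round(1), 'h',np.median(h[m]).round(1))
            if 'face' in t:
                v=cv2.fitLine(C[m][:,:2].astype(np.float32),2,0,.01,.01).ravel(); print('   yaw',np.degrees(np.arctan2(v[1],v[0]))%180-90)
E
python3 bay.py
```

```text
top0 end face 79 x [76.  76.8 78. ] y [-23.    0.1  22.8] neg/pos -13.0 12.8 h 81.2
   yaw 5.840599
top0 guide face 98 x [-77.8 -73.3 -66. ] y [-22.5   5.3  22.5] neg/pos -17.1 12.1 h 84.2
   yaw 5.6773987
top0 ears end 94 x [52.4 59.8 69. ] y [-42.7 -33.2  41.8] neg/pos -36.8 36.6 h 101.2
top0 bed mid 279 x [-13.4   9.3  33.5] y [-16.6   0.6  16.3] neg/pos -8.5 8.6 h 45.0
top0 wall top 38 x [78.  80.7 83.9] y [-22.    2.7  21.1] neg/pos -12.4 11.0 h 100.5
top4 end face 75 x [76.2 76.8 78.4] y [-22.5   1.4  22.8] neg/pos -13.3 10.7 h 79.8
   yaw 5.8789215
top4 ears end 93 x [52.6 59.3 68.6] y [-43.3 -32.9  41.5] neg/pos -36.7 36.5 h 100.9
top4 bed mid 136 x [ 8.3 21.8 34.5] y [-17.1  -2.6  15.5] neg/pos -9.5 7.2 h 45.3
top4 wall top 37 x [76.7 81.1 83.7] y [-21.6   1.2  22.3] neg/pos -12.4 10.8 h 100.5
scene4 end face 24 x [75.1 81.1 82.8] y [-18.5   1.8  21.4] neg/pos -11.5 14.4 h 92.6
   yaw 6.908478
scene4 guide face 128 x [-75.3 -72.6 -70.4] y [-23.1   0.6  22.8] neg/pos -13.0 11.8 h 80.3
   yaw 6.0066757
scene4 ears end 95 x [52.7 61.2 69.5] y [-42.9 -32.9  42.3] neg/pos -35.0 38.7 h 98.0
scene4 bed mid 264 x [-32.8  -1.5  31.7] y [-15.6   0.4  18.1] neg/pos -8.6 9.0 h 44.2
scene4 wall top 18 x [79.8 82.8 84.4] y [-22.4   4.7  20.6] neg/pos -10.6 10.9 h 101.7
scene0 end face 24 x [75.1 81.9 82.9] y [-18.6   1.3  23.4] neg/pos -8.4 10.4 h 93.1
   yaw 8.85775
scene0 guide face 29 x [-78.  -70.6 -65.7] y [-3.7 12.9 22.6] neg/pos -3.9 13.5 h 83.9
   yaw -10.239716
scene0 ears end 94 x [52.9 61.  69.2] y [-42.1 -32.6  42.3] neg/pos -34.8 38.3 h 97.5
scene0 bed mid 223 x [-22.9   2.9  32.9] y [-15.8   0.4  17.9] neg/pos -7.9 8.9 h 44.3
scene0 wall top 20 x [80.6 82.2 83.8] y [-22.4   1.6  22.4] neg/pos -16.0 16.2 h 101.1
```

```bash
python3 go.py 602 160 120 3.3;python3 go.py 602 160 22 3.3
```

```text
shift [ 1.46 -9.57  4.74] turn [-0.01 -0.03  0.44] t 18.275
shift [ 1.44 -9.57  8.01] turn [-0.01 -0.03  0.44] t 18.275
```

```bash
python3 -m crank '[[1.44,-9.57,0,0,0,0.44,-1],[1.44,-9.57,0,0,0,0.44,-1],[1.44,-9.57,1,0,0,0.44,-1],[1.44,-9.57,2.5,0,0,0.44,-1],[1.44,-9.57,4,0,0,0.44,-1],[1.44,-9.57,5.5,0,0,0.44,-1],[1.44,-9.57,7,0,0,0.44,-1],[1.44,-9.57,7,0,0,0.44,-1],[1.44,-9.57,7,0,0,0.44,-1]]'; python3 go.py 602 160 22 3.3; python3 -c "
from h import *;from m import plates;print(plates(snap('top')[0]))"
```

```text
t: 19.4
position: [599.1, 154.8, 52.9]
tcp_rot: [[0.999, 0.053, 0.001], [0.053, -0.999, 0.0], [0.001, -0.0, -1.0]]
contact_force: [0.6, 1.1, 0.7]
finger_gap: 0.983
gripper_force: 0.0
shift [ 0.11 -0.17  1.03] turn [-0.   -0.01 -0.04] t 19.4
[(228, -668, 219, 31, -89.3), (913, -25, 270, 87, 89.4)]
```

```bash
python3 -m crank '[[0.1,-0.17,0.5,0,0,0,-1],[0.1,-0.17,1,0,0,0,-1],[0.1,-0.17,1,0,0,0,-1],[0.1,-0.17,1,0,0,0,-1],[0.1,-0.17,1,0,0,0,1],[0.1,-0.17,1,0,0,0,1],[0.1,-0.17,1,0,0,0,1],[0.1,-0.17,1,0,0,0,1],[0.1,-0.17,1,0,0,0,1],[0.1,-0.17,1,0,0,0,1]]'
python3 -m crank '[[0,0,-1,0,0,0,1],[0,0,-3,0,0,0,1],[0,0,-4,0,0,0,1],[0,0,-4,0,0,0,1],[0,0,-4,0,0,0,1]]';python3 go.py 592.5 -119.2 142 6.1
```

```text
t: 20.7
position: [600.9, 160.4, 21.6]
tcp_rot: [[0.999, 0.053, 0.0], [0.053, -0.999, 0.0], [0.0, -0.0, -1.0]]
contact_force: [-1.0, 0.2, 1.7]
finger_gap: 0.633
gripper_force: 30.0
t: 21.32
position: [599.8, 160.2, 140.2]
tcp_rot: [[0.999, 0.053, -0.002], [0.053, -0.999, -0.0], [-0.002, 0.0, -1.0]]
contact_force: [1.3, 0.2, -0.5]
finger_gap: 0.633
gripper_force: 30.0
shift [-0.74  9.29 -0.06] turn [ 0.    0.01 -0.38] t 21.325
```

```bash
python3 -m crank '[[-0.1,1,-0.5,0,0,0,1],[-0.3,2.5,-0.5,0,0,-0.1,1],[-0.4,4,-0.5,0,0,-0.2,1],[-0.5,5.5,-0.5,0,0,-0.3,1],[-0.6,7,-0.5,0,0,-0.38,1],[-0.7,8.5,-0.5,0,0,-0.38,1],[-0.74,9.29,-0.5,0,0,-0.38,1],[-0.74,9.29,-0.5,0,0,-0.38,1],[-0.74,9.29,-0.5,0,0,-0.38,1],[-0.74,9.29,-0.5,0,0,-0.38,1]]'; python3 go.py 591.5 -119.3 110 6.1; python3 go.py 591.5 -119.3 66.5 6.1
python3 ob.py o5
```

```text
t: 22.58
position: [593.0, -117.8, 155.8]
tcp_rot: [[0.994, 0.107, -0.001], [0.107, -0.994, 0.001], [-0.001, -0.001, -1.0]]
contact_force: [0.6, -0.4, 0.1]
finger_gap: 0.639
gripper_force: 30.0
shift [-0.05  0.04  1.53] turn [-0.01  0.01  0.01] t 22.575
shift [-0.05  0.05  2.98] turn [-0.01  0.01  0.01] t 22.575
```

View pics/o5.png

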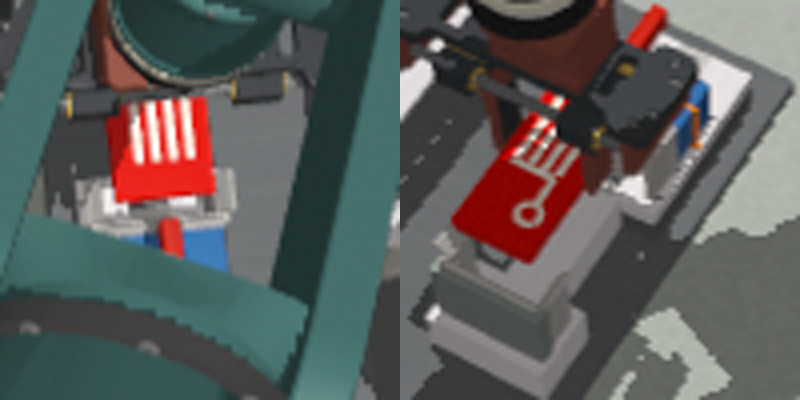

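The plate is held level over the bay, its near edge just ahead of the guide wall at (165,200) in the left half. Lowering it now.

```bash
python3 -m crank '[[-0.05,0.05,0.5,0,0,0,1],[-0.05,0.05,1,0,0,0,1],[-0.05,0.05,1.5,0,0,0,1],[-0.05,0.05,1.5,0,0,0,1],[-0.05,0.05,2,0,0,0,1],[-0.05,0.05,2.3,0,0,0,1],[-0.05,0.05,2.6,0,0,0,1],[-0.05,0.05,2.9,0,0,0,1],[-0.05,0.05,2.9,0,0,0,1],[-0.05,0.05,2.9,0,0,0,1]]'
```

```text
t: 23.92
position: [592.2, -120.8, 69.6]
tcp_rot: [[0.994, 0.106, 0.0], [0.106, -0.994, 0.0], [0.0, 0.0, -1.0]]
contact_force: [-0.1, -0.4, 0.3]
finger_gap: 0.638
gripper_force: 30.0
```

```bash
python3 -m crank '[[0,-0.03,0.05,0,0,0,1],[0,-0.03,0.09,0,0,0,1],[0,-0.03,0.09,0,0,0,1]]';python3 -m crank '[[0,0,0,0,0,0,-1],[0,0,0,0,0,0,-1],[0,0,0,0,0,0,-1],[0,0,0,0,0,0,-1],[0,0,-1,0,0,0,-1],[0,0,-3,0,0,0,-1],[0,0,-5,0,0,0,-1],[0,-3,-5,0,0,0,-1],[0,-6,-5,0,0,0,-1],[0,-6,-5,0,0,0,-1],[0,-6,-5,0,0,0,-1],[0,-6,-5,0,0,0,-1]]'
cat > chk.py <<'E'
from h import *
from m import plates
import sys
im,d=snap('top'); print(plates(im)); im2,d2=snap('scene')
a=.107;e=np.array([np.cos(a),np.sin(a)]);n=np.array([-np.sin(a),np.cos(a)]);b=np.array([592.5,-119.2])
for nm,i,dd in(('top',im,d),('scene',im2,d2)):
    hs=cv2.cvtColor(i,cv2.COLOR_RGB2HSV);C=cloud(nm,dd);D=C[...,:2]-b;x=D@e;y=D@n
    m=((hs[...,0]<6)|(hs[...,0]>174))&(hs[...,1]>140)&(hs[...,2]>70)&(abs(x)<76)&(abs(y)<45)&(C[...,2]>46)&(C[...,2]<115)
    if m.sum()>50: print(nm,m.sum(),'x',np.percentile(x[m],[1,99]).round(1),'y',np.percentile(y[m],[1,99]).round(1),'z',np.percentile(C[...,2][m],[5,50,95]).round(1))
if len(sys.argv)>1:
    a=cv2.resize(im[150:270,320:440],(400,400),interpolation=cv2.INTER_CUBIC);b=cv2.resize(im2[210:310,230:330],(400,400),interpolation=cv2.INTER_CUBIC)
    cv2.imwrite('pics/'+sys.argv[1],np.hstack([a,b])[:,:,::-1])
E
python3 chk.py p1.png
```

```text
t: 24.3
position: [591.9, -119.9, 66.8]
tcp_rot: [[0.994, 0.106, -0.0], [0.106, -0.994, 0.0], [-0.0, -0.0, -1.0]]
contact_force: [0.4, -0.1, -0.4]
finger_gap: 0.638
gripper_force: 30.0
t: 25.8
position: [573.0, 58.8, 216.8]
tcp_rot: [[0.994, 0.107, 0.0], [0.107, -0.994, -0.001], [0.0, 0.001, -1.0]]
contact_force: [0.5, 0.2, -0.5]
finger_gap: 0.998
gripper_force: 0.0
[(228, -668, 219, 31, -89.3), (572, -126, 206, 59, 6.4), (913, -25, 270, 87, 89.4)]
top 963 x [-67.3  70.2] y [-27.8  27.3] z [53.  56.7 60.1]
scene 583 x [-67.3  56.1] y [-27.8  28.6] z [50.8 55.6 60.1]
```

View pics/p1.png

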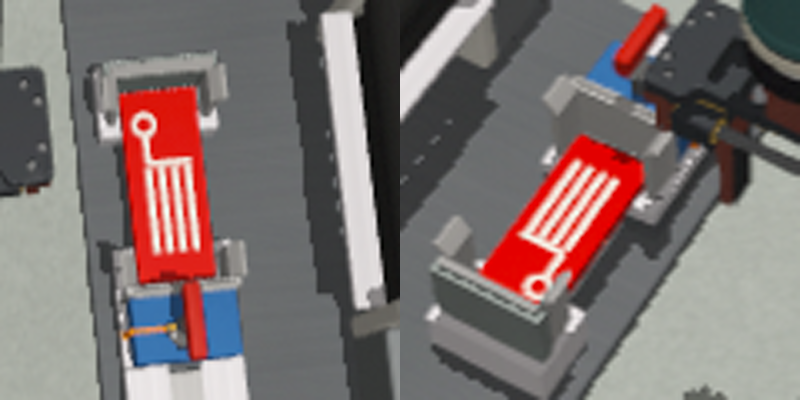

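The first plate lies flat between guide and end wall, left half (125,90) to (210,280). Next, the remaining plates from the scene camera.

```bash
sed -i "s/def plates(im):/def plates(im,cn='top'):/; s/ray('top',u,v,12)/ray(cn,u,v,12)/" m.py
cat > pl.py <<'E'
from h import *
from m import plates
for n in('top','scene'): print(n,plates(snap(n)[0],n))
E
python3 pl.py; python3 -c "
from h import *
from m import plates
print(plates(np.load('scene0.npz')['im'],'scene'))"
```

```text
top [(228, -668, 219, 31, -89.3), (426, 322, 139, 35, -0.1), (572, -126, 206, 59, 6.4), (653, 298, 139, 33, -3.6), (913, -25, 270, 87, 89.4)]
scene [(656, 287, 141, 56, -3.3), (907, -28, 266, 88, 90.0), (430, 313, 144, 55, 0.7), (566, -138, 128, 61, 6.7), (-313, -749, 253, 81, 38.9)]
[(907, -28, 266, 88, 90.0), (614, 308, 142, 56, -3.1), (606, 162, 142, 56, 3.2), (430, 313, 143, 55, 0.8)]
```

```bash
python3 go.py 652.5 285.5 60 -3.3
```

```text
shift [ 3.42 -7.28  5.22] turn [ 0.   -0.    1.16] t 26.0
```

```bash
python3 -m crank '[[1,-2,0,0,0,0.3,-1],[2,-4,0,0,0,0.6,-1],[3,-6,0.5,0,0,0.9,-1],[3.42,-7.28,2,0,0,1.16,-1],[3.42,-7.28,3.5,0,0,1.16,-1],[3.42,-7.28,5.2,0,0,1.16,-1],[3.42,-7.28,5.2,0,0,1.16,-1],[3.42,-7.28,5.2,0,0,1.16,-1],[3.42,-7.28,5.2,0,0,1.16,-1]]'; python3 pl.py; python3 go.py 652.5 285.5 22 -3.3
```

```text
t: 27.12
position: [654.0, 287.3, 63.9]
tcp_rot: [[0.998, -0.057, 0.005], [-0.057, -0.998, 0.002], [0.005, -0.002, -1.0]]
contact_force: [0.2, -0.1, -0.4]
finger_gap: 1.0
gripper_force: 0.0
top [(228, -668, 219, 31, -89.3), (425, 311, 136, 55, 0.7), (572, -126, 206, 59, 6.4), (653, 286, 140, 56, -3.3), (913, -25, 270, 87, 89.4)]
scene [(672, 286, 109, 56, -3.2), (907, -28, 266, 88, 90.0), (430, 314, 144, 53, 0.5), (566, -138, 128, 61, 6.3), (-314, -748, 253, 77, 38.9)]
shift [-0.03  0.07  1.38] turn [-0.01 -0.03  0.01] t 27.225
```

```bash
python3 -m crank '[[0,0.05,0.5,0,0,0,-1],[0,0.05,1,0,0,0,-1],[0,0.05,1.36,0,0,0,-1],[0,0.05,1.36,0,0,0,-1],[0,0.05,1.36,0,0,0,1],[0,0.05,1.36,0,0,0,1],[0,0.05,1.36,0,0,0,1],[0,0.05,1.36,0,0,0,1],[0,0.05,1.36,0,0,0,1],[0,0.05,1.36,0,0,0,1]]'
python3 -m crank '[[0,0,-1,0,0,0,1],[0,0,-3,0,0,0,1],[0,0,-4.5,0,0,0,1],[0,0,-4.5,0,0,0,1],[0,0,-4.5,0,0,0,1],[0,0,-4.5,0,0,0,1]]';python3 go.py 591.5 -119.2 160 6.1
```

```text
t: 28.48
position: [651.5, 285.6, 19.8]
tcp_rot: [[0.998, -0.056, -0.0], [-0.056, -0.998, -0.0], [-0.0, 0.0, -1.0]]
contact_force: [-0.2, -0.2, -1.2]
finger_gap: 0.636
gripper_force: 30.0
t: 29.22
position: [650.2, 285.2, 152.7]
tcp_rot: [[0.998, -0.056, -0.004], [-0.056, -0.998, -0.001], [-0.004, 0.001, -1.0]]
contact_force: [-1.0, 0.4, -0.9]
finger_gap: 0.633
gripper_force: 30.0
shift [-1.2  13.57 -0.22] turn [ 0.01  0.03 -1.16] t 29.225
```

```bash
python3 -m crank '[[-0.1,1.5,-0.3,0,0,-0.1,1],[-0.3,3.3,-0.3,0,0,-0.3,1],[-0.5,5.1,-0.3,0,0,-0.5,1],[-0.6,6.9,-0.3,0,0,-0.7,1],[-0.8,8.7,-0.3,0,0,-0.9,1],[-1,10.5,-0.3,0,0,-1.16,1],[-1.1,12.3,-0.3,0,0,-1.16,1],[-1.23,13.57,-0.3,0,0,-1.16,1],[-1.23,13.57,-0.3,0,0,-1.16,1],[-1.23,13.57,-0.3,0,0,-1.16,1],[-1.23,13.57,-0.3,0,0,-1.16,1],[-1.23,13.57,-0.3,0,0,-1.16,1]]'; python3 go.py 590.5 -119.3 80 6.1; python3 chk.py
```

```text
t: 30.72
position: [592.2, -117.6, 163.8]
tcp_rot: [[0.994, 0.108, -0.0], [0.108, -0.994, 0.0], [-0.0, -0.0, -1.0]]
contact_force: [0.5, 0.1, -0.7]
finger_gap: 0.635
gripper_force: 30.0
shift [-0.06  0.05  2.79] turn [-0.    0.    0.01] t 30.725
[(228, -668, 219, 31, -89.3), (426, 312, 139, 55, 2.0), (551, -136, 103, 71, 6.5), (913, -25, 270, 87, 89.4)]
top 168 x [-67.9  -6.4] y [-29.7  27.2] z [51.7 56.8 59.8]
scene 397 x [-65.2  73.1] y [-26.1  29.3] z [50.7 55.8 60.2]
```

```bash
python3 -m crank '[[-0.06,0.05,0.6,0,0,0,1],[-0.06,0.05,1.2,0,0,0,1],[-0.06,0.05,1.5,0,0,0,1],[-0.06,0.05,1.5,0,0,0,1],[-0.06,0.05,2,0,0,0,1],[-0.06,0.05,2.3,0,0,0,1],[-0.06,0.05,2.6,0,0,0,1],[-0.06,0.05,2.77,0,0,0,1],[-0.06,0.05,2.77,0,0,0,1],[-0.06,0.05,2.77,0,0,0,1]]'; python3 go.py 590.5 -119.3 77 6.1
```

```text
t: 32.08
position: [590.7, -120.5, 81.1]
tcp_rot: [[0.994, 0.106, 0.0], [0.106, -0.994, -0.0], [0.0, 0.0, -1.0]]
contact_force: [-0.4, 0.6, -0.1]
finger_gap: 0.633
gripper_force: 30.0
shift [-0.   -0.04  0.14] turn [ 0. -0. -0.] t 32.075
```

```bash
python3 -m crank '[[0,-0.03,0.07,0,0,0,1],[0,-0.03,0.13,0,0,0,1],[0,-0.03,0.13,0,0,0,1],[0,-0.03,0.13,0,0,0,1]]';python3 -m crank '[[0,0,0,0,0,0,-1],[0,0,0,0,0,0,-1],[0,0,0,0,0,0,-1],[0,0,0,0,0,0,-1],[0,0,-1,0,0,0,-1],[0,0,-3,0,0,0,-1],[0,0,-5,0,0,0,-1],[0,-3,-5,0,0,0,-1],[0,-6,-5,0,0,0,-1],[0,-6,-5,0,0,0,-1],[0,-6,-5,0,0,0,-1],[0,-6,-5,0,0,0,-1]]'
python3 chk.py; python3 pl.py; python3 go.py 427 312 60 1
```

```text
t: 32.58
position: [590.4, -119.5, 77.0]
tcp_rot: [[0.994, 0.106, 0.0], [0.106, -0.994, 0.0], [0.0, -0.0, -1.0]]
contact_force: [0.3, 0.1, -1.7]
finger_gap: 0.637
gripper_force: 30.0
t: 34.08
position: [571.4, 59.1, 227.0]
tcp_rot: [[0.994, 0.107, 0.0], [0.107, -0.994, -0.001], [0.0, 0.001, -1.0]]
contact_force: [0.9, -0.4, 0.1]
finger_gap: 1.0
gripper_force: 0.0
[(228, -668, 219, 31, -89.3), (573, -127, 207, 60, 6.2), (913, -25, 270, 87, 89.4)]
top 1004 x [-68.5  69.6] y [-27.2  27.7] z [64.8 68.8 72.1]
scene 696 x [-68.1  62.1] y [-28.3  29.2] z [56.5 67.6 72.3]
top [(228, -668, 219, 31, -89.3), (573, -127, 207, 60, 6.2), (913, -25, 270, 87, 89.4)]
scene [(907, -28, 266, 88, 90.0), (430, 312, 144, 56, 0.7), (562, -141, 136, 66, 6.0), (-313, -749, 253, 81, 38.9)]
shift [-3.91 -8.92  5.56] turn [0.   0.   0.62] t 34.275
```

```bash
python3 -m crank '[[-1,-2,0,0,0,0.3,-1],[-2,-4,0,0,0,0.5,-1],[-3,-6,0.5,0,0,0.62,-1],[-3.91,-8,2,0,0,0.62,-1],[-3.91,-8.92,3.5,0,0,0.62,-1],[-3.91,-8.92,5.5,0,0,0.62,-1],[-3.91,-8.92,5.5,0,0,0.62,-1],[-3.91,-8.92,5.5,0,0,0.62,-1],[-3.91,-8.92,5.5,0,0,0.62,-1]]'; python3 pl.py; python3 go.py 427 312 21 1
```

```text
t: 35.4
position: [428.4, 313.1, 64.0]
tcp_rot: [[1.0, 0.018, 0.003], [0.018, -1.0, 0.002], [0.003, -0.002, -1.0]]
contact_force: [0.3, -0.7, 0.0]
finger_gap: 0.999
gripper_force: 0.0
top [(228, -668, 219, 31, -89.3), (573, -127, 207, 60, 6.2), (913, -25, 270, 87, 89.4)]
scene [(907, -28, 266, 88, 90.0), (432, 313, 139, 56, 0.3), (562, -141, 136, 66, 6.3), (-314, -747, 251, 75, 37.7)]
shift [-0.05  0.04  1.43] turn [-0.01 -0.02  0.01] t 35.5
```

```bash
python3 -m crank '[[0,0.04,0.5,0,0,0,-1],[0,0.04,1,0,0,0,-1],[0,0.04,1.38,0,0,0,-1],[0,0.04,1.38,0,0,0,-1],[0,0.04,1.38,0,0,0,1],[0,0.04,1.38,0,0,0,1],[0,0.04,1.38,0,0,0,1],[0,0.04,1.38,0,0,0,1],[0,0.04,1.38,0,0,0,1],[0,0.04,1.38,0,0,0,1]]'
python3 -m crank '[[0,0,-1,0,0,0,1],[0,0,-3,0,0,0,1],[0,0,-5,0,0,0,1],[0,0,-5,0,0,0,1],[0,0,-5,0,0,0,1],[0,0,-5,0,0,0,1]]';python3 go.py 591.5 -119.2 170 6.1
```

```text
t: 36.75
position: [426.3, 311.9, 20.6]
tcp_rot: [[1.0, 0.019, -0.0], [0.019, -1.0, 0.0], [-0.0, -0.0, -1.0]]
contact_force: [0.3, 0.1, -1.5]
finger_gap: 0.635
gripper_force: 30.0
t: 37.5
position: [425.0, 311.1, 168.7]
tcp_rot: [[1.0, 0.019, -0.003], [0.019, -1.0, -0.002], [-0.003, 0.002, -1.0]]
contact_force: [-0.1, -0.2, -0.8]
finger_gap: 0.638
gripper_force: 30.0
shift [ 5.27 14.45 -0.04] turn [ 0.01  0.02 -0.62] t 37.5
```

```bash
python3 -m crank '[[0.7,1.5,-0.3,0,0,-0.1,1],[1.5,3.3,-0.3,0,0,-0.2,1],[2.5,5.1,-0.3,0,0,-0.3,1],[3.3,6.9,-0.3,0,0,-0.4,1],[4,8.7,-0.3,0,0,-0.5,1],[4.7,10.5,-0.3,0,0,-0.62,1],[5,12.3,-0.3,0,0,-0.62,1],[5.25,14.45,-0.3,0,0,-0.62,1],[5.25,14.45,-0.3,0,0,-0.62,1],[5.25,14.45,-0.3,0,0,-0.62,1],[5.25,14.45,-0.3,0,0,-0.62,1],[5.25,14.45,-0.3,0,0,-0.62,1]]'; python3 go.py 591 -119.3 93 6.1; python3 chk.py
```

```text
t: 39.0
position: [592.0, -116.9, 179.3]
tcp_rot: [[0.994, 0.108, -0.001], [0.108, -0.994, 0.0], [-0.001, -0.001, -1.0]]
contact_force: [0.8, -0.0, -0.9]
finger_gap: 0.631
gripper_force: 30.0
shift [-0.04  0.08  2.88] turn [-0.    0.    0.01] t 39.0
[(228, -668, 219, 31, -89.3), (549, -137, 113, 72, 6.2), (913, -25, 270, 87, 89.4)]
top 161 x [-69.2  -6.1] y [-26.4  27.9] z [62.8 68.2 71.8]
scene 526 x [-64.6  62.9] y [-26.   29.2] z [55.2 67.3 71.9]
```

```bash
python3 -m crank '[[-0.04,0.05,0.6,0,0,0,1],[-0.04,0.05,1.2,0,0,0,1],[-0.04,0.05,1.5,0,0,0,1],[-0.04,0.05,1.5,0,0,0,1],[-0.04,0.05,2,0,0,0,1],[-0.04,0.05,2.3,0,0,0,1],[-0.04,0.05,2.6,0,0,0,1],[-0.04,0.05,2.85,0,0,0,1],[-0.04,0.05,2.85,0,0,0,1],[-0.04,0.05,2.85,0,0,0,1],[-0.04,0.05,2.85,0,0,0,1]]'; python3 go.py 591 -119.3 89.7 6.1
```

```text
t: 40.48
position: [591.6, -120.1, 94.4]
tcp_rot: [[0.994, 0.106, 0.001], [0.106, -0.994, -0.0], [0.001, 0.0, -1.0]]
contact_force: [0.5, 0.0, -1.0]
finger_gap: 0.633
gripper_force: 30.0
shift [-0.02 -0.03  0.16] turn [ 0.   -0.01 -0.  ] t 40.475
```

```bash
python3 -m crank '[[0,-0.02,0.08,0,0,0,1],[0,-0.02,0.15,0,0,0,1],[0,-0.02,0.15,0,0,0,1],[0,-0.02,0.15,0,0,0,1]]';python3 -m crank '[[0,0,0,0,0,0,-1],[0,0,0,0,0,0,-1],[0,0,0,0,0,0,-1],[0,0,0,0,0,0,-1],[0,0,-1,0,0,0,-1],[0,0,-3,0,0,0,-1],[0,0,-5,0,0,0,-1],[0,-3,-5,0,0,0,-1],[0,-6,-5,0,0,0,-1],[0,-6,-5,0,0,0,-1],[0,-6,-5,0,0,0,-1],[0,-6,-5,0,0,0,-1]]'
python3 chk.py p3.png; python3 ob.py o9; python3 hd.py o9
```

```text
t: 40.98
position: [591.2, -119.4, 89.5]
tcp_rot: [[0.994, 0.106, 0.0], [0.106, -0.994, 0.0], [0.0, -0.0, -1.0]]
contact_force: [-0.4, 0.6, -0.8]
finger_gap: 0.635
gripper_force: 30.0
t: 42.48
position: [572.2, 59.2, 239.6]
tcp_rot: [[0.994, 0.107, 0.0], [0.107, -0.994, -0.001], [0.0, 0.001, -1.0]]
contact_force: [-0.2, -0.4, -0.2]
finger_gap: 1.0
gripper_force: 0.0
[(228, -668, 219, 31, -89.3), (573, -128, 209, 62, 5.6), (913, -25, 270, 87, 89.4)]
top 1049 x [-70.2  67.7] y [-27.1  27.9] z [75.5 80.6 84.1]
scene 831 x [-69.8  67.2] y [-28.4  29.7] z [58.7 79.3 84. ]
91 [ 464. -137.  128.] [ 516. -119.  147.]
z med top 143.29614019925157 yaw 8.918405 [ 490.1764874  -128.31710043  143.29359113]
orange 40 2 [486.6 -90.7  45.4]
orange 55 1 [484.9 -89.8  67.5]
```

View pics/p3.png

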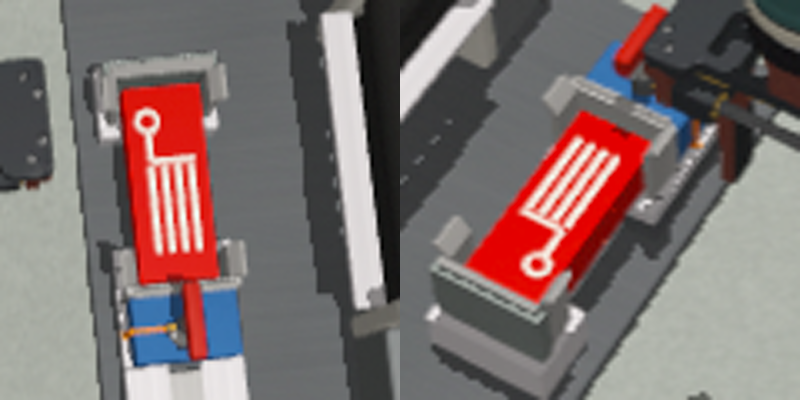

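All three plates lie flat in the stack, with the top face at about 81 mm. The plunger is home and the guide is on the stripe, so I'm handing in.

```bash
python3 -c "
from rig import close_job
print(close_job())"
```

```text
the job is handed in; nothing more can be done
None
```

The job is handed in: the guide is locked at the orange mark with its plunger home, all three red plates are stacked flat in the magazine, and the speed wheel's mark is at the top between the pointers (about 42 s of the 210 s used).

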